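# Refit the roller clip on the horn rest

## Robot

A 6-joint arm with a two-finger parallel gripper is mounted at the origin on the work surface. World frame = base frame: x ahead of the robot, y to its left, z up, the work surface at z = 0. Lengths are in m, angles in rad, forces in N, time in s.
With the tool pointing down it reaches from about 0.375 to 0.9 m from the base axis. Payload 3.1 kg.
Tool frame: the origin (TCP) lies where the fingers leave the gripper's body, on its centre line; the fingertips stand manip.tip_reach ahead of it and the grasp point (between the pads) lies 54 mm ahead of it (manip.tip_reach is the distance from the TCP to the fingertips, in m); z points along the fingers, y is the direction in which the jaws open and shut (so a half turn about z gives the same grasp; the last joint's range is limited). The gripper opens to 85 mm and grips with 20 to 120 N. Pads are 22 mm wide; open, the fingers measure 114 mm over their backs; the gripper's body (76 mm by 85 mm) begins 54 mm behind the grasp point. The pads swing forward as they close: fully open they stand 13 mm farther back than shut.
Start: joints at [0.982, 0.527, 1.433, -0, 1.181, -0.178], TCP at [0.25, 0.573, 0.304] pointing down, gripper open.
Joint ranges: [-3.08, 3.08], [-0.75, 2.2], [0.22, 2.44], [-1.43, 4.57], [0, 2.65], [-2.85, 2.85]. Speed limits (rad/s): [2.79, 2.79, 3.14, 3.14, 3.14, 3.14].

## Interface

Orientations are given as a unit quaternion [x, y, z, w].
In Python, from station import manip, cams, order gives the robot as it stands. The module is installed in compiled form; this text tells all that it offers.
- The arm moves only by the tool drive_tool, never from a script. Its arguments are lists of equal length, an entry for each row: "linear": the shift along the tool's x, y, z in mm, a list of three; "rot": the turn, a rotation vector about the tool's x, y, z in degrees, a list of three; "hand": the finger opening in mm, from 0 to 85.4. A call has 1 to 20 rows; each row shifts and turns the pose as measured when the row begins, along the tool's axes as they then stand; what a row does not reach is not made up. A row lasts 1/12 s, in which the tool goes at most 41.7 mm and 7.16 degrees, less where a joint would pass 70% of its speed; a pose out of reach is approached as far as the arm can. A call with a gripper value outside its range is refused whole. The fingers move at their own pace and stop on an object; "force" is the grip in N (left out, the last holds). Time passes only in rows, so rows that do not move let the fingers close. It gives the time, the measured TCP pose, the force and the opening at its end, in the units of the state.
- manip.sense(): the state, without advancing time (a new reading comes with each control period).
- cams.snapshot(name): name is "scene" or "top" or "wrist"; returns the picture (384x512x3 uint8, red, green, blue); there is no depth.
- cams.camera_model(name): a dict with "vfov" (degrees; the focal length in pixels is half the picture's height over the tangent of half this angle, whatever the lens; pixels are square), "cx", "cy" (the principal point, pixels), "rvec" (rotation vector, rad) and "tvec" (3), from world to camera coordinates, as OpenCV has them. Camera axes: x right, y down, z forward; pixel columns grow to the right and rows downward; lengths in m; the calibration is good to about 2 mm. A picture is of the moment at which its call begins: read the wrist's pose just before it. camera_model takes no time and is no camera call; for the wrist camera it gives the pose at the moment of the call.
- order.sign_off(): hands the job in, once; it reports no verdict.
Trained networks look in the newest picture that a camera, given by its name, has taken for a name from the list of things; names that differ only in an ending like _2 or _b are one class to them, and where a whole thing is asked for, a point or a joint stands for the part that bears it (a point fixed in the world has none). Each returns a list of dicts, best first, with "score" (0 to 1); they miss things now and then, are a little off and sometimes report something else, mostly with a low value. They report only what shows in the picture. A call takes as long as a camera call. They do not tell look-alikes from the thing itself.
- cams.regions_of(label, camera): "pixels" (384x512 bool, what is visible of it) and "rect" ([left, top, right, bottom] in pixels, round what is visible of it).
- cams.spot_point(label, camera): "at" ([column, row] in pixels: a listed point, or the origin of a listed thing).
The state is a dict: "t": time; "q": joint angles; "qd": joint speeds; "tau": joint torques, N m; "tcp_pos": TCP position; "tool_rot": TCP orientation; "force": force on the tool from outside, world axes, zero at the start; "ft_torque": the same for the moment, N m; "finger_gap": opening from 0.0 (shut) to 1.0 (fully open).
Only numpy, scipy, OpenCV 4.12 (cv2) and the standard library are available. Lean on these libraries where they do the work, as an engineer would, in place of code of your own. Each camera call takes 0.05 s, during which the arm holds its last target. There are 200 camera calls.

## Task

The support roller of the horn rest has crept down its sloping axle and covers the groove: push it back up the slope, fully home against the shoulder. Then take the smaller of the two retaining clips out of the wooden block by its black handle and push it square onto the axle, into the groove just below the roller, until it snaps fully home, and let go. Leave the larger clip standing in its slot, and leave the oil bottle, the brass key cup and the screwdriver where they are.

Things in the scene. Friction and masses are not known exactly. Their poses are not given: they have to be found in the camera images.
- rest: Horn rest: a grey fixed stand, base 160 x 100 mm, origin under the groove. From the head of its post (head 36 mm wide, 32 mm high, from 34 to 70 mm up the slope of the groove's middle) a steel axle runs down towards the robot at 30 degrees to the level, its lower end free. z is up, x level towards the post.
- groove (a point): Point on the axle's centre line midway along the groove, 150 mm above the table. x: along the axle, up the slope. y: level. z: square off the axle, up and back, 30 degrees from vertical; clips go on along -z. The groove is a square neck 16 x 16 mm (flats face +-y, +-z), 10 mm long. Below it the axle is round, 24 mm thick, to x = -43 mm, its edge at the groove bevelled.
- roller (a joint): Slide of the roller along the axle, in m: 0 = home, against the fixed shoulder at x = +29 mm from the groove point, the groove clear; grows down the slope, to 0.032 at most. It starts at 0.012 to 0.026, over the groove. About 2.5 N of friction holds it where it is left.
- roller_face (a point): Centre of the roller's lower face (towards the axle's free end), on the axle's centre line; axes as for the groove. The roller is a black rubber disc with a white hub, 52 mm in diameter, 24 mm long, from this face up the slope. At home this face is the upper wall of the groove, 5 mm from its middle.
- clip_grip (a point): Middle of the black handle of the smaller clip, the one to fit. Handle 12 mm (x) by 16 mm (y) by 44 mm (z). Axes: z along the handle, away from the prongs; y across the two prongs; x square to the clip's plane. In the block the clip stands upright, prongs down, up to 4 degrees out of plumb, this point about 85 mm above the table.
- clip: The smaller clip, 97 mm long, 5.5 mm steel. Origin midway between the prongs, 52 mm below clip_grip along -z, same axes. Seated, the origin is on the groove point, z along groove z, x along groove x (either way round), and the bridge (underside 8 mm above the origin, 25 mm wide) meets the neck; it may then lean some 9 degrees by its play. Handle starts 30 mm above the origin.
- clip_tip (a point): Point between the prong tips of the smaller clip, 23 mm below its origin; same axes. The two springy prongs are 17 mm apart, pinched to 12.5 mm at 12 mm below the origin, and flare to 22 mm at the tips (33.5 mm over all). Pushing them over the neck takes about 10 N; the pinch snaps under the neck's far edges as the bridge meets the neck.
- spare_grip (a point): Middle of the black handle of the larger clip, which stays in its slot: the same handle and height, but the prongs are 18 mm farther apart (51.5 mm over all), its bridge 43 mm wide instead of 25 mm. It stands in the other slot, the handles about 90 mm apart.
- rack: Fixed wooden block that holds the clips, 70 mm (x) by 200 mm (y) by 38 mm high; origin at the middle of its underside. Two slots, each 7.2 mm (x) by 56 mm (y), 28 mm deep, at y = -45 and +45 mm; which clip is in which varies.
- oil: Brown glass oil bottle, 36 mm in diameter, 85 mm high; origin at the middle of its underside. Leave it.
- keycup: Small brass key cup, 34 mm in diameter, 18 mm high; origin at the middle of its underside. Leave it.
- driver: Screwdriver with a dark wooden handle, 170 mm long, lying along its x; origin under its middle. Leave it.
Things that resemble listed ones, but are neither listed nor needed, are in the scene too. Of the things shaped like the rest, the grey one is meant.

How it is judged:
On the way, in this order (a step that is already met when the one before it is completed fails the run):
1. the roller is home against the shoulder (within 2 mm), the groove clear (value of joint roller below 0.002 m), for 0.2 s.
2. the smaller clip is lifted out of the block, the roller still home (value of joint roller below 0.002 m and distance of clip_grip from where it was at the start of the episode above 0.05 m), for 0.1 s.
3. the smaller clip is fully home in the groove, the roller still home (value of joint roller below 0.002 m and distance between clip and groove below 0.004 m and z of clip in the frame of groove below 0.002 m and angle between the x axis of clip and the x axis of groove, either way round below 0.25 rad and angle between the z axis of clip and the z axis of groove, either way round below 0.25 rad), for 0.2 s.
At the end, for the whole second after the job is handed in: Roller within 2 mm of the shoulder; smaller clip in the groove, its origin within 4 mm of the groove point and at most 2 mm proud, square to the axle within 14 degrees, at rest and released; larger clip standing in its slot, handle within 15 mm of where it was (all of step 3 and linear speed of clip below 0.02 m/s and distance of spare_grip from where it was at the start of the episode below 0.015 m); the robot touches nothing.
It fails at once if the larger clip is taken out of its slot (handle moved over 25 mm) (distance of spare_grip from where it was at the start of the episode above 0.025 m).
It fails at once if the oil bottle is moved over 30 mm (distance of oil from where it was at the start of the episode above 0.03 m).
It fails at once if the key cup is moved over 30 mm (distance of keycup from where it was at the start of the episode above 0.03 m).
It fails at once if the screwdriver is moved over 30 mm (distance of driver from where it was at the start of the episode above 0.03 m).
It also fails if it takes over 51 s, if anything falls off the work surface, if the arm or the gripper's body presses on something with over 40 N, if the wrist force passes 120 N, or if a joint passes its speed limit or range.

## Working session

There is one attempt and no reset: what is moved stays moved. The work goes in short steps, Python scripts to look and compute and a tool call to move; the robot and the scene stay as the last step left them, time stands still between calls to the robot, and variables do not carry over. Pictures are saved under pics/ and viewed, about 8 in all and at most 12, crops included, and the job is handed in when it is done.

Besides the shell and the picture viewer there is one more tool, called after "Request:" in YAML: its name, and indented under it one key for each argument. drive_tool: Moves the arm, as the interface text tells. Its arguments: {"type":"object","properties":{"linear":{"type":"array","items":{"type":"array","items":{"type":"number"}}},"rot":{"type":"array","items":{"type":"array","items":{"type":"number"}}},"hand":{"type":"array","items":{"type":"number"}},"force":{"type":"number"}},"required":["linear","rot","hand"]}

```bash
mkdir -p pics
cat > h.py <<'E'
import numpy as np, cv2
from scipy.spatial.transform import Rotation as R
from scipy.optimize import least_squares
from station import manip, cams, order
def cam(n):
    m=cams.camera_model(n); f=192/np.tan(np.radians(m['vfov'])/2)
    K=np.array([[f,0,m['cx']],[0,f,m['cy']],[0,0,1]]); return K,cv2.Rodrigues(np.array(m['rvec'],float))[0],np.array(m['tvec'],float)
def proj(c,P):
    K,Rm,t=c; p=(Rm@np.atleast_2d(P).T).T+t; p=p@K.T; return p[:,:2]/p[:,2:]
def ray(c,uv):
    K,Rm,t=c; d=Rm.T@np.linalg.inv(K)@np.array([uv[0],uv[1],1.]); return -Rm.T@t,d/np.linalg.norm(d)
def atz(c,uv,z):
    o,d=ray(c,uv); return o+d*(z-o[2])/d[2]
def tri(cs,uvs):
    A=np.zeros((3,3));b=np.zeros(3)
    for c,u in zip(cs,uvs):
        o,d=ray(c,u);M=np.eye(3)-np.outer(d,d);A+=M;b+=M@o
    X=np.linalg.solve(A,b); return X,[np.round(proj(c,X)[0]-u,1) for c,u in zip(cs,uvs)]
def save(n,im): cv2.imwrite('pics/'+n,im[:,:,::-1])
def shot(n,f):
    im=cams.snapshot(n); save(f,im); return im
E
python3 - <<'E'
from h import *
np.set_printoptions(precision=4,suppress=True)
s=manip.sense();print(s['t'],s['tcp_pos'],s['tool_rot'],manip.tip_reach,s['finger_gap'])
a=cams.snapshot('scene');b=cams.snapshot('top')
save('a.png',a);save('b.png',b)
for n in('scene','top'):
    c=cam(n);print(n,'pos',-c[1].T@c[2],'f',c[0][0,0])
    for l in('groove','roller_face','clip_grip','clip_tip','spare_grip','rest','rack','oil','keycup','driver'):
        print(l,[(round(d['score'],2),np.round(d['at'],1).tolist()) for d in cams.spot_point(l,n)[:4]])
print(manip.sense()['t'])
E
```

```text
0.0 [0.2493 0.5725 0.3029] [ 0.204   0.979  -0.001  -0.0004] 0.0726 0.9962842328267834
scene pos [ 1.271  -0.0757  1.0576] f 493.2061744703908
groove [(0.9, [131.6, 218.7]), (0.89, [107.0, 145.6]), (0.56, [246.3, 219.8]), (0.55, [232.1, 104.3])]
roller_face [(0.75, [249.9, 218.0]), (0.68, [131.8, 218.1]), (0.63, [110.2, 146.6]), (0.48, [234.0, 105.2])]
clip_grip [(0.69, [383.5, 207.8]), (0.33, [248.3, 217.2])]
clip_tip [(0.67, [375.7, 227.2])]
spare_grip [(0.67, [420.5, 218.7])]
rest [(0.88, [235.8, 144.7]), (0.8, [145.4, 250.6]), (0.78, [118.8, 185.8]), (0.73, [252.3, 257.0])]
rack [(0.71, [297.6, 193.7]), (0.56, [394.2, 231.9]), (0.37, [377.5, 224.3])]
oil [(0.7, [360.0, 304.7])]
keycup [(0.49, [298.2, 192.6])]
driver [(0.8, [182.9, 197.9]), (0.23, [295.9, 193.0])]
top pos [ 0.3686 -0.1232  1.0259] f 373.82045618988303
groove [(0.87, [373.8, 134.8]), (0.71, [266.5, 141.5]), (0.67, [428.1, 228.4]), (0.59, [297.6, 307.1])]
roller_face [(0.79, [298.7, 304.6]), (0.72, [266.0, 146.7]), (0.71, [425.9, 224.6]), (0.51, [374.1, 133.9])]
clip_grip [(0.42, [135.6, 182.5]), (0.24, [330.8, 218.1])]
clip_tip [(0.44, [333.1, 214.5]), (0.39, [144.1, 188.4])]
spare_grip [(0.64, [102.5, 170.2]), (0.28, [168.7, 114.6])]
rest [(0.97, [357.3, 150.9]), (0.91, [400.3, 236.1]), (0.9, [263.2, 155.2]), (0.62, [288.4, 299.8])]
rack [(0.64, [133.7, 185.2])]
oil [(0.57, [168.3, 114.1]), (0.49, [142.8, 186.1])]
keycup [(0.69, [218.5, 225.5])]
driver [(0.93, [330.8, 214.9]), (0.4, [144.7, 188.5]), (0.33, [142.8, 188.1])]
1.1
```

View pics/a.png

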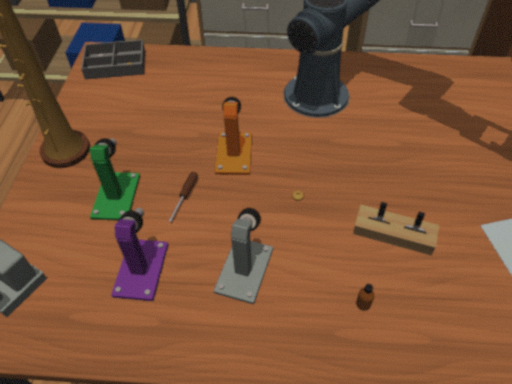

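View pics/b.png

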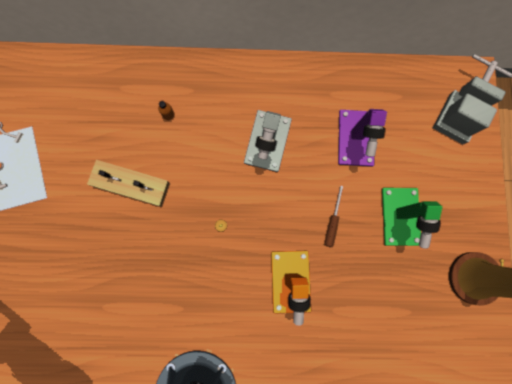

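Run:
```python
from h import *
np.set_printoptions(precision=4,suppress=True)
S=cam('scene');T=cam('top')
for n,a,b in [('groove',(246.3,219.8),(266.5,141.5)),('rface',(249.9,218),(266,146.7)),('small',(383.5,207.8),(140,184.5)),('spare',(420.5,218.7),(105.5,174.5))]:
    print(n,*tri([S,T],[a,b]))
import itertools
for l,px in [('rest',(262,160)),('rack',(130,184))]:
    rs=cams.regions_of(l,'top')
    for r in rs:
        m=r['pixels']
        x0,y0,x1,y1=r['rect']
        if x0<=px[0]<=x1 and y0<=px[1]<=y1:
            pts=np.argwhere(m)[:,::-1].astype(np.float32)
            bx=cv2.boxPoints(cv2.minAreaRect(pts))
            print(l,r['score'],bx.round(1).tolist())
            z=0.038 if l=='rack' else 0.008
            print(np.array([atz(T,p,z) for p in bx]))
for n,px,z in [('oil',(166,108),.04),('key',(221,226),.01)]: print(n,atz(T,px,z))
b=cv2.imread('pics/b.png');a=cv2.imread('pics/a.png')
u=cv2.resize(b[95:215,70:310],(800,400),interpolation=cv2.INTER_CUBIC)
v=cv2.resize(a[190:310,200:440],(400,200))
cv2.imwrite('pics/c.png',u)
```

```text
groove [ 0.6231 -0.1642  0.1495] [array([0.2, 0. ]), array([ 0.2, -0. ])]
rface [ 0.612  -0.1604  0.1418] [array([-1.2, -0.1]), array([-1.1,  0. ])]
small [0.5205 0.1576 0.0853] [array([-2.3,  0.3]), array([-2.3, -0. ])]
spare [0.5449 0.2465 0.0812] [array([-1.8,  0.4]), array([-1.9, -0.1])]
rest 0.96 [[243.0, 164.0], [257.0, 108.0], [292.1000061035156, 116.80000305175781], [278.1000061035156, 172.8000030517578]]
[[ 0.5977 -0.106   0.008 ]
 [ 0.7621 -0.1416  0.008 ]
 [ 0.739  -0.2421  0.008 ]
 [ 0.5753 -0.204   0.008 ]]
rack 0.88 [[86.80000305175781, 184.89999389648438], [94.80000305175781, 158.3000030517578], [169.89999389648438, 180.89999389648438], [162.0, 207.39999389648438]]
[[0.5238 0.3051 0.038 ]
 [0.5962 0.2904 0.038 ]
 [0.5399 0.0871 0.038 ]
 [0.4684 0.104  0.038 ]]
oil [0.7422 0.1087 0.04  ]
key [ 0.4244 -0.051   0.01  ]
```

View pics/c.png

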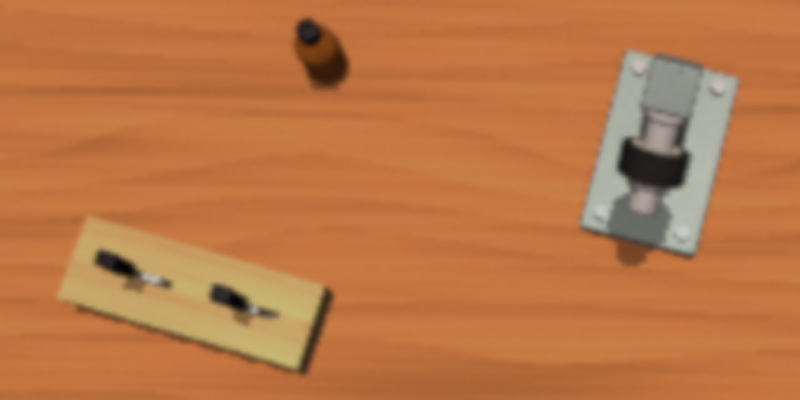

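```bash
cat >> h.py <<'E'
G=np.array([.6231,-.1642,.1495]); YAW=np.radians(-12.4)
def gframe(yaw=None):
    y=YAW if yaw is None else yaw
    c,s=np.cos(y),np.sin(y);k,h=np.cos(np.pi/6),.5
    return np.array([[k*c,k*s,h],[-s,c,0],[-h*c,-h*s,k]]).T   # columns x,y,z
def toolR(F): # tool frame for approach along -z of frame F, tool y = F y
    return np.array([-F[:,0],F[:,1],-F[:,2]]).T
def rows(Pt,Rt,n=None,vmax=36,wmax=6.5,P0=None,R0=None):
    s=manip.sense();p=np.array(s['tcp_pos']) if P0 is None else P0
    Rc=R.from_quat(s['tool_rot']) if R0 is None else R0
    Rt=R.from_matrix(Rt)if not isinstance(Rt,R) else Rt
    dr=(Rc.inv()*Rt).as_rotvec(degrees=True);d=Pt-p
    n=n or int(np.ceil(max(np.linalg.norm(d)*1e3/vmax,np.linalg.norm(dr)/wmax,1)))
    L=[];W=[]
    for i in range(n):
        Ri=Rc*R.from_rotvec(dr*i/n,degrees=True)
        L.append(np.round(Ri.inv().apply(d/n*1e3),1).tolist());W.append(np.round(dr/n,1).tolist())
    print(n,'rows; total mm',(d*1e3).round(1),'tool',Rc.inv().apply(d*1e3).round(1),'rot',dr.round(1));print(L);print(W)
    return Pt,Rt
E
python3 - <<'E'
from h import *
F=gframe()
rows(G+F@[-.06,0,.18],toolR(F))
E
```

```text
21 rows; total mm [ 234.9 -706.7  -28.5] tool [-497.6 -554.1   28.5] rot [ -2.9 -29.9 -10.9]
[[-23.7, -26.4, 1.4], [-23.4, -26.6, 1.9], [-23.1, -26.8, 2.4], [-22.8, -27.0, 2.9], [-22.5, -27.2, 3.4], [-22.1, -27.5, 3.9], [-21.8, -27.7, 4.4], [-21.4, -27.9, 4.8], [-21.1, -28.1, 5.3], [-20.7, -28.3, 5.7], [-20.3, -28.5, 6.2], [-19.8, -28.7, 6.6], [-19.4, -28.9, 7.0], [-19.0, -29.1, 7.4], [-18.5, -29.2, 7.8], [-18.0, -29.4, 8.2], [-17.6, -29.6, 8.6], [-17.1, -29.8, 8.9], [-16.6, -30.0, 9.3], [-16.1, -30.1, 9.6], [-15.6, -30.3, 9.9]]
[[-0.1, -1.4, -0.5], [-0.1, -1.4, -0.5], [-0.1, -1.4, -0.5], [-0.1, -1.4, -0.5], [-0.1, -1.4, -0.5], [-0.1, -1.4, -0.5], [-0.1, -1.4, -0.5], [-0.1, -1.4, -0.5], [-0.1, -1.4, -0.5], [-0.1, -1.4, -0.5], [-0.1, -1.4, -0.5], [-0.1, -1.4, -0.5], [-0.1, -1.4, -0.5], [-0.1, -1.4, -0.5], [-0.1, -1.4, -0.5], [-0.1, -1.4, -0.5], [-0.1, -1.4, -0.5], [-0.1, -1.4, -0.5], [-0.1, -1.4, -0.5], [-0.1, -1.4, -0.5], [-0.1, -1.4, -0.5]]
```

Request:
drive_tool:
  linear:
    - [-25,-28,2]
    - [-25,-28,2]
    - [-24,-28,3]
    - [-24,-28,3]
    - [-23,-28,3]
    - [-23,-29,4]
    - [-23,-29,4]
    - [-22,-29,5]
    - [-22,-29,5]
    - [-22,-30,6]
    - [-21,-30,6]
    - [-21,-30,7]
    - [-20,-30,7]
    - [-20,-30,8]
    - [-19,-31,8]
    - [-19,-31,9]
    - [-18,-31,9]
    - [-18,-31,9]
    - [-17,-31,10]
  rot:
    - [0,-1.5,-0.5]
    - [0,-1.5,-0.5]
    - [0,-1.5,-0.5]
    - [0,-1.5,-0.5]
    - [0,-1.5,-0.5]
    - [0,-1.5,-0.5]
    - [0,-1.5,-0.5]
    - [0,-1.5,-0.5]
    - [0,-1.5,-0.5]
    - [0,-1.5,-0.5]
    - [0,-1.5,-0.5]
    - [0,-1.5,-0.5]
    - [0,-1.5,-0.5]
    - [0,-1.5,-0.5]
    - [0,-1.5,-0.5]
    - [0,-1.5,-0.5]
    - [0,-1.5,-0.5]
    - [0,-1.5,-0.5]
    - [0,-1.5,-0.5]
  hand: [34,34,34,34,34,34,34,34,34,34,34,34,34,34,34,34,34,34,34]

```text
t: 2.78
tcp_pos: [0.4776, -0.1003, 0.3007]
tool_rot: [0.109, 0.96, -0.046, 0.254]
force: [1.3, 0.4, 0.4]
finger_gap: 0.397
```

Run:
```python
from h import *
np.set_printoptions(precision=4,suppress=True)
s=manip.sense();print(s['t'],s['tcp_pos'],s['finger_gap'],s['q'],s['force'])
W=cam('wrist');im=shot('wrist','d.png')
for l in('groove','roller_face','rest'):
    print(l,[(round(d['score'],2),np.round(d['at'],1).tolist()) for d in cams.spot_point(l,'wrist')[:3]])
F=gframe()
print('pred groove',proj(W,G),'axle end',proj(W,G+F@[-.043,0,0]),'sh',proj(W,G+F@[.029,0,0]))
Rt=R.from_quat(s['tool_rot']);o=-W[1].T@W[2];print('cam in tool mm',Rt.inv().apply(o-s['tcp_pos'])*1e3,'cam z in tool',Rt.inv().apply(W[1][2]))
rows(G+F@[-.06,0,.18],toolR(F))
```

```text
2.7833 [ 0.4776 -0.1003  0.3007] 0.39727231722265394 [-0.4808  0.2539  2.0567  0.2929  0.3302 -2.0791] [1.3345 0.4028 0.3773]
groove [(0.83, [36.8, 264.9])]
roller_face [(0.85, [235.3, 223.5])]
rest [(0.78, [93.6, 185.6]), (0.69, [239.9, 154.4]), (0.38, [42.3, 67.5])]
pred groove [[231.4769 235.6018]] axle end [[230.6695 196.4463]] sh [[231.989  260.4416]]
cam in tool mm [ 64.2623   0.6416 -70.2352] cam z in tool [-0.2586  0.0004  0.966 ]
2 rows; total mm [  7.5 -34.9 -24.7] tool [ -0.8 -31.4  29.9] rot [-2.1 -0.4 -0.1]
[[-0.4, -15.7, 15.0], [-0.3, -16.0, 14.7]]
[[-1.1, -0.2, -0.0], [-1.1, -0.2, -0.0]]
```

View pics/d.png

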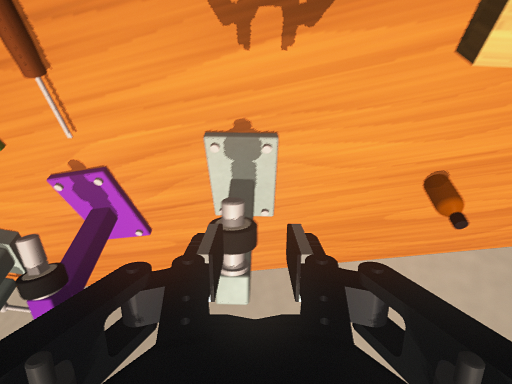

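Request:
drive_tool:
  linear:
    - [0,-11,27]
    - [0,-11,27]
    - [0,-10,26]
  rot:
    - [-0.7,-0.1,0]
    - [-0.7,-0.1,0]
    - [-0.7,-0.1,0]
  hand: [34,34,34]

```text
t: 3.23
tcp_pos: [0.5046, -0.1315, 0.2403]
tool_rot: [0.101, 0.96, -0.028, 0.258]
force: [0.9, 0.4, -0.5]
finger_gap: 0.398
```

```bash
cat >> h.py <<'E'
def circ(c,F,x,r,n=40,G0=None):
    t=np.linspace(0,2*np.pi,n);g=G if G0 is None else G0
    return proj(c,g+(F@np.array([np.full(n,x),r*np.cos(t),r*np.sin(t)])).T)
def draw(im,c,F,items,k,org,G0=None):
    for x,r,col in items:
        p=(circ(c,F,x,r,G0=G0)-org)*k
        cv2.polylines(im,[np.int32(p.round())],True,col,1)
E
python3 - <<'E'
from h import *
np.set_printoptions(precision=4,suppress=True)
s=manip.sense();print(s['t'],s['tcp_pos'],s['force'])
W=cam('wrist');im=shot('wrist','e.png');np.savez('e.npz',K=W[0],R=W[1],t=W[2])
for l in('groove','roller_face','roller'):
    print(l,[(round(d['score'],2),np.round(d['at'],1).tolist()) for d in cams.spot_point(l,'wrist')[:3]])
F=gframe();print(proj(W,G))
o=np.array([170,140]);k=4
c=cv2.resize(im[140:290,170:340,::-1],None,fx=k,fy=k,interpolation=cv2.INTER_CUBIC)
draw(c,W,F,[(-.043,.012,(0,0,255)),(.005,.026,(0,255,0)),(.029,.026,(255,0,0))],k,o)
cv2.imwrite('pics/f.png',c)
E
```

```text
3.2333 [ 0.5046 -0.1315  0.2403] [ 0.9144  0.3631 -0.5232]
groove [(0.72, [247.6, 275.3])]
roller_face [(0.79, [248.0, 255.7]), (0.35, [248.0, 164.7])]Traceback (most recent call last):
  File "<stdin>", line 6, in <module>
ValueError: it knows: clip, clip_grip, clip_tip, driver, groove, keycup, oil, rack, rest, roller_face, spare_grip
```

```bash
cat > ov.py <<'E'
from h import *
im=cv2.imread('pics/e.png');z=np.load('e.npz');W=(z['K'],z['R'],z['t'])
F=gframe();print(proj(W,G))
o=np.array([170,170]);k=4
c=cv2.resize(im[170:310,170:340],None,fx=k,fy=k,interpolation=cv2.INTER_CUBIC)
draw(c,W,F,[(-.043,.012,(0,0,255)),(.005,.026,(0,255,0)),(.029,.026,(255,0,0))],k,o)
cv2.imwrite('pics/f.png',c)
E
python3 ov.py
```

```text
[[244.77691293 270.91730345]]
```

View pics/f.png

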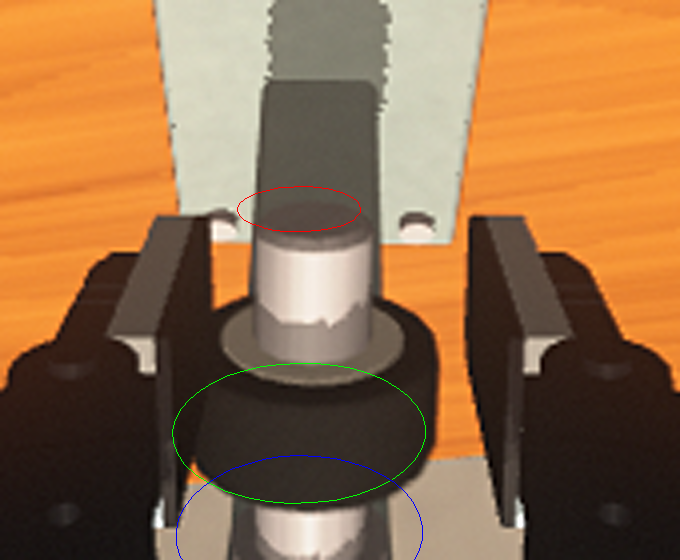

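Run:
```python
from h import *
z=np.load('e.npz');W=(z['K'],z['R'],z['t']);S=cam('scene');T=cam('top')
F=gframe()
# groove (network), axle end (read)
for zz in (.147,.150,.153):
    def res(p):
        g=np.array([p[0],p[1],zz]);f=gframe(p[2])
        return np.r_[(proj(W,g)[0]-[247.7,275.3]),(proj(W,g+f@[-.043,0,0])[0]-[248,227]),(p[2]-YAW)*30]
    r=least_squares(res,[G[0],G[1],YAW]);g=np.r_[r.x[:2],zz]
    print(zz,r.x[:2].round(4),np.degrees(r.x[2]).round(2),r.fun.round(1),'S',proj(S,g)-[246.3,219.8],'T',proj(T,g)-[266.5,141.5])
    f=gframe(r.x[2]);o=-W[1].T@W[2]
    # roller face x on axle line for row 255.7
    xs=np.linspace(-.03,.01,81);rr=[proj(W,g+f@[x,0,0])[0][1] for x in xs];print('roller face x',np.interp(255.7,rr,xs))
```

```text
0.147 [ 0.6339 -0.1642] -12.55 [ 0.1 -0.8 -0.1  0.6 -0.1] S [[-0.19285706  4.52842481]] T [[ 0.18568383 -3.99579101]]
roller face x -0.01773540695707341
0.15 [ 0.6295 -0.1631] -12.55 [ 0.1 -0.2 -0.1  0.1 -0.1] S [[0.40961661 2.19289365]] T [[-0.21664823 -2.61680024]]
roller face x -0.017902589151141332
0.153 [ 0.6251 -0.1621] -12.56 [ 0.1  0.4 -0.  -0.3 -0.1] S [[ 1.01088802 -0.13911176]] T [[-0.62167657 -1.2287471 ]]
roller face x -0.01807306099152629
```

```bash
sed -i 's/^G=.*/G=np.array([.6275,-.1634,.150]); YAW=np.radians(-12.5)/' h.py
python3 - <<'E'
from h import *
F=gframe()
p,r=rows(G+F@[-.050,0,.090],toolR(F),n=2)
p,r=rows(G+F@[-.050,0,.058],toolR(F),P0=p,R0=r,n=2)
E
```

```text
2 rows; total mm [ 37.1 -12.8 -36.6] tool [-15.5  -4.7  51.2] rot [ 0.2 -0.1  0.3]
[[-7.8, -2.4, 25.6], [-7.7, -2.3, 25.6]]
[[0.1, -0.0, 0.2], [0.1, -0.0, 0.2]]
2 rows; total mm [ 15.6  -3.5 -27.7] tool [ 0.  0. 32.] rot [0. 0. 0.]
[[0.0, 0.0, 16.0], [0.0, 0.0, 16.0]]
[[0.0, 0.0, 0.0], [0.0, 0.0, 0.0]]
```

Request:
drive_tool:
  linear:
    - [-8,-2,26]
    - [-8,-3,26]
    - [0,0,0]
    - [0,0,14]
    - [0,0,0]
  rot:
    - [0.1,0,0.2]
    - [0.1,0,0.1]
    - [0,0,0]
    - [0,0,0]
    - [0,0,0]
  hand: [34,34,34,34,34]

```text
t: 3.8
tcp_pos: [0.548, -0.1376, 0.1951]
tool_rot: [0.1, 0.961, -0.027, 0.258]
force: [-0.3, -2.1, 0.6]
finger_gap: 0.4
```

Run:
```python
from h import *
F=gframe();s=manip.sense();print(s['t'],np.round(s['force'],1))
print('tcp in g mm',(F.T@(np.array(s['tcp_pos'])-G)*1e3).round(1))
rows(G+F@[-.040,0,.058],toolR(F),n=3)
```

```text
3.8 [-0.3 -2.1  0.6]
tcp in g mm [-49.5   8.   80.6]
3 rows; total mm [ 17.4 -12.  -14.8] tool [-9.4 -8.2 22.6] rot [0.3 0.1 0.5]
[[-3.1, -2.7, 7.5], [-3.1, -2.7, 7.5], [-3.2, -2.7, 7.5]]
[[0.1, 0.0, 0.2], [0.1, 0.0, 0.2], [0.1, 0.0, 0.2]]
```

Request:
drive_tool:
  linear:
    - [0,-4,-8]
    - [0,-5,0]
    - [0,0,0]
  rot:
    - [0.1,0,0.3]
    - [0.1,0,0.2]
    - [0,0,0]
  hand: [34,34,34]

```text
t: 4.05
tcp_pos: [0.5399, -0.141, 0.2059]
tool_rot: [0.103, 0.96, -0.026, 0.258]
force: [0.3, -0.3, -0.1]
finger_gap: 0.395
```

```bash
cat > st.py <<'E'
from h import *
import sys
F=gframe();s=manip.sense();print('t',round(s['t'],2),'F world',np.round(s['force'],1),'F groove',(F.T@np.array(s['force'])).round(1),'gap mm',round(s['finger_gap']*85.4,1),'q6',round(s['q'][5],2))
print('tcp in g mm',(F.T@(np.array(s['tcp_pos'])-G)*1e3).round(1),'rot err',(R.from_quat(s['tool_rot']).inv()*R.from_matrix(toolR(F))).as_rotvec(degrees=True).round(1))
E
python3 st.py
```

```text
t 4.05 F world [ 0.3 -0.3 -0.1] F groove [ 0.2 -0.3 -0.3] gap mm 33.8 q6 -2.72
tcp in g mm [-50.3   2.9  93.6] rot err [0.3 0.1 0.2]
```

Request:
drive_tool:
  linear:
    - [0,-3,0]
    - [0,0,18]
    - [0,0,18]
    - [0,0,0]
  rot:
    - [0.1,0,0.1]
    - [0,0,0]
    - [0,0,0]
    - [0,0,0]
  hand: [34,34,34,34]

```text
t: 4.38
tcp_pos: [0.5581, -0.1464, 0.1812]
tool_rot: [0.104, 0.96, -0.027, 0.258]
force: [-0.3, -0.6, 0.7]
finger_gap: 0.395
```

```bash
echo "print('q',np.round(s['q'],2))" >> st.py; python3 st.py
```

```text
t 4.38 F world [-0.3 -0.6  0.7] F groove [ 0.2 -0.7  0.7] gap mm 33.7 q6 -2.85
tcp in g mm [-46.3   1.6  62.7] rot err [0.1 0.1 0.1]
q [-0.51  0.59  1.96  1.03  0.17 -2.85]
```

```bash
cat >> h.py <<'E'
def tiltR(a,yaw=None):  # tool pointing down, tilted a deg forward along yaw; tool y = groove y
    y=YAW if yaw is None else yaw
    return R.from_euler('z',y).as_matrix()@np.array([[-np.cos(np.radians(a)),0,np.sin(np.radians(a))],[0,1,0],[-np.sin(np.radians(a)),0,-np.cos(np.radians(a))]])
E
python3 - <<'E'
from h import *
F=gframe();print(np.abs(tiltR(30)-toolR(F)).max())
Rt=tiltR(3);rows(G+F@[-.046,0,0]-Rt[:,2]*.058,Rt,n=7)
E
```

```text
1.1102230246251565e-16
7 rows; total mm [27.6 -7.7  3.7] tool [-26.6  -1.7  11.1] rot [ 0.1 27.1  0.1]
[[-3.8, -0.2, 1.6], [-3.9, -0.2, 1.3], [-4.0, -0.2, 1.1], [-4.0, -0.2, 0.8], [-4.1, -0.2, 0.5], [-4.1, -0.2, 0.2], [-4.1, -0.2, -0.0]]
[[0.0, 3.9, 0.0], [0.0, 3.9, 0.0], [0.0, 3.9, 0.0], [0.0, 3.9, 0.0], [0.0, 3.9, 0.0], [0.0, 3.9, 0.0], [0.0, 3.9, 0.0]]
```

Request:
drive_tool:
  linear:
    - [0,0,-20]
    - [0,0,-20]
    - [-4,0,1.5]
    - [-4,0,1]
    - [-4,0,1]
    - [-4,0,1]
    - [-4,0,0.5]
    - [-4,0,0]
    - [-4,0,0]
    - [0,0,0]
  rot:
    - [0,0,0]
    - [0,0,0]
    - [0,4,0]
    - [0,4,0]
    - [0,4,0]
    - [0,4,0]
    - [0,4,0]
    - [0,4,0]
    - [0,3,0]
    - [0,0,0]
  hand: [34,34,34,34,34,34,34,34,34,34]

```text
t: 5.22
tcp_pos: [0.5553, -0.1445, 0.2268]
tool_rot: [0.105, 0.994, -0.005, 0.042]
force: [0.6, -0.5, 0.7]
finger_gap: 0.4
```

```bash
python3 st.py
python3 - <<'E'
from h import *
F=gframe()
Rt=tiltR(3);rows(G+F@[-.046,0,0]-Rt[:,2]*.058,Rt,n=3)
E
```

```text
t 5.22 F world [ 0.6 -0.5  0.7] F groove [ 0.9 -0.4  0.3] gap mm 34.1 q6 -1.83
tcp in g mm [-26.2   2.8 103.8] rot err [  0.1 -25.2   0.4]
q [-0.46  0.54  1.68  0.03  0.84 -1.83]
3 rows; total mm [ 30.4  -9.6 -41.9] tool [-28.1  -3.   44.4] rot [-0.   1.8  0.4]
[[-9.4, -1.0, 14.8], [-9.5, -1.0, 14.7], [-9.7, -1.0, 14.6]]
[[-0.0, 0.6, 0.1], [-0.0, 0.6, 0.1], [-0.0, 0.6, 0.1]]
```

Request:
drive_tool:
  linear:
    - [-6,-3,16]
    - [-11,0,16]
    - [-11,0,14]
    - [0,0,0]
  rot:
    - [0,0.9,0.4]
    - [0,0.9,0]
    - [0,0,0]
    - [0,0,0]
  hand: [34,34,34,34]

```text
t: 5.55
tcp_pos: [0.583, -0.1541, 0.1847]
tool_rot: [0.108, 0.994, -0.005, 0.028]
force: [0.1, 0.6, -0.2]
finger_gap: 0.403
```

```bash
python3 st.py
python3 - <<'E'
from h import *
F=gframe()
Rt=tiltR(3);rows(G+F@[-.046,0,0]-Rt[:,2]*.058,Rt,n=1);rows(G+F@[-.006,0,0]-Rt[:,2]*.058,Rt,n=1)
E
```

```text
t 5.55 F world [ 0.1  0.6 -0.2] F groove [-0.2  0.6 -0.2] gap mm 34.4 q6 -1.81
tcp in g mm [-22.   -0.6  52.8] rot err [ -0.2 -26.7   0.1]
q [-0.45  0.64  1.62  0.01  0.82 -1.81]
1 rows; total mm [2.7 0.  0.2] tool [-2.6  0.6 -0. ] rot [-0.2  0.3  0.1]
[[-2.6, 0.6, -0.0]]
[[-0.2, 0.3, 0.1]]
1 rows; total mm [36.5 -7.5 20.2] tool [-38.3   0.5 -18. ] rot [-0.2  0.3  0.1]
[[-38.3, 0.5, -18.0]]
[[-0.2, 0.3, 0.1]]
```

Request:
drive_tool:
  linear:
    - [-7,0.5,-3.5]
    - [-3.6,0,-1.8]
    - [-3.6,0,-1.8]
    - [-3.6,0,-1.8]
    - [-3.6,0,-1.8]
    - [0,0,0]
  rot:
    - [0,0,0]
    - [0,0,0]
    - [0,0,0]
    - [0,0,0]
    - [0,0,0]
    - [0,0,0]
  hand: [34,34,34,34,34,34]

```text
t: 6.05
tcp_pos: [0.597, -0.1557, 0.1971]
tool_rot: [0.108, 0.994, -0.003, 0.021]
force: [-1.3, 0.7, -2.7]
finger_gap: 0.402
```

```bash
python3 st.py
```

```text
t 6.05 F world [-1.3  0.7 -2.7] F groove [-2.6  0.4 -1.6] gap mm 34.3 q6 -1.8
tcp in g mm [-3.7  0.9 56.6] rot err [ -0.1 -27.5   0.1]
q [-0.44  0.64  1.57  0.01  0.89 -1.8 ]
```

Request:
drive_tool:
  linear:
    - [-3.6,0,-1.8]
    - [-3.6,0,-1.8]
    - [-3.6,0,-1.8]
    - [-3.6,0,-1.8]
    - [0,0,0]
  rot:
    - [0,0,0]
    - [0,0,0]
    - [0,0,0]
    - [0,0,0]
    - [0,0,0]
  hand: [34,34,34,34,34]

```text
t: 6.47
tcp_pos: [0.6085, -0.1583, 0.2049]
tool_rot: [0.108, 0.994, -0.003, 0.017]
force: [-2.8, -0.8, -1.8]
finger_gap: 0.397
```

```bash
python3 st.py
```

```text
t 6.47 F world [-2.8 -0.8 -1.8] F groove [-3.2 -1.4 -0.3] gap mm 33.9 q6 -1.79
tcp in g mm [10.4  0.9 57.3] rot err [ -0.1 -28.1   0.1]
q [-0.43  0.64  1.53  0.01  0.94 -1.79]
```

Request:
drive_tool:
  linear:
    - [-2.7,0,-1.3]
    - [-2.7,0,-1.3]
    - [-1.8,0,-0.9]
  rot:
    - [0,0,0]
    - [0,0,0]
    - [0,0,0]
  hand: [34,34,34]

```text
t: 6.72
tcp_pos: [0.6095, -0.1584, 0.2054]
tool_rot: [0.108, 0.994, -0.001, 0.007]
force: [-5.6, -1.0, -4.2]
finger_gap: 0.398
```

```bash
python3 st.py
```

```text
t 6.72 F world [-5.6 -1.  -4.2] F groove [-6.7 -2.2 -1. ] gap mm 34.0 q6 -1.79
tcp in g mm [11.6  0.9 57.3] rot err [  0.  -29.2   0.1]
q [-0.43  0.65  1.51  0.    0.97 -1.79]
```

Request:
drive_tool:
  linear:
    - [-4.5,0,-2.2]
    - [-5.4,0,-2.6]
    - [-6,0,-3]
  rot:
    - [0,0,0]
    - [0,0,0]
    - [0,0,0]
  hand: [34,34,34]

```text
t: 6.97
tcp_pos: [0.6117, -0.1589, 0.2061]
tool_rot: [0.108, 0.994, 0.003, -0.015]
force: [-12.3, -1.5, -8.2]
finger_gap: 0.397
```

```bash
python3 st.py
```

```text
t 6.97 F world [-12.3  -1.5  -8.2] F groove [-14.2  -4.2  -1.3] gap mm 33.9 q6 -1.78
tcp in g mm [13.9  1.  56.8] rot err [  0.1 -31.7   0.1]
q [-0.43  0.66  1.48 -0.    1.03 -1.78]
```

Request:
drive_tool:
  linear:
    - [10,0,4]
    - [14,0,4]
    - [14,0,-20]
    - [20,0,-35]
    - [25,0,-35]
    - [0,0,0]
    - [0,0,0]
  rot:
    - [0,0,0]
    - [0,0,0]
    - [0,-4,0]
    - [0,-4,0]
    - [0,-4,0]
    - [0,0,0]
    - [0,0,0]
  hand: [34,34,34,34,60,60,60]

```text
t: 7.55
tcp_pos: [0.5321, -0.1431, 0.2913]
tool_rot: [0.107, 0.988, -0.013, 0.106]
force: [1.4, -0.7, 0.3]
finger_gap: 0.704
```

```bash
sed -i 's/^G=.*/G=np.array([.6255,-.1632,.150]); YAW=np.radians(-12.5)/' h.py && python3 st.py
python3 - <<'E'
from h import *
W=cam('wrist');im=shot('wrist','g.png')
for l in('groove','roller_face'):
    print(l,[(round(d['score'],2),np.round(d['at'],1).tolist()) for d in cams.spot_point(l,'wrist')[:3]])
F=gframe();u,v=proj(W,G)[0].round(1);print('pred',u,v,'face',proj(W,G+F@[.005,0,0]))
o=np.array([max(0,int(u)-80),max(0,min(int(v)-65,244))]);k=5;print(o)
c=cv2.resize(im[o[1]:o[1]+118,o[0]:o[0]+155,::-1],None,fx=k,fy=k,interpolation=cv2.INTER_CUBIC)
draw(c,W,F,[(-.043,.012,(0,0,255)),(-.005,.012,(0,0,255)),(.005,.026,(0,255,0)),(.029,.026,(255,0,0))],k,o)
cv2.imwrite('pics/g2.png',c)
E
```

```text
t 7.55 F world [ 1.4 -0.7  0.3] F groove [ 1.5 -0.4 -0.5] gap mm 60.1 q6 -1.89
tcp in g mm [-12.1  -0.6 170.1] rot err [ -0.1 -17.7   0.1]
q [-0.49  0.39  1.75  0.08  0.79 -1.89]
groove [(0.87, [254.6, 262.8]), (0.79, [2.5, 315.7])]
roller_face [(0.51, [2.6, 324.3])]
pred 254.5 262.8 face [[254.50454471 268.47868505]]
[174 197]
```

View pics/g2.png

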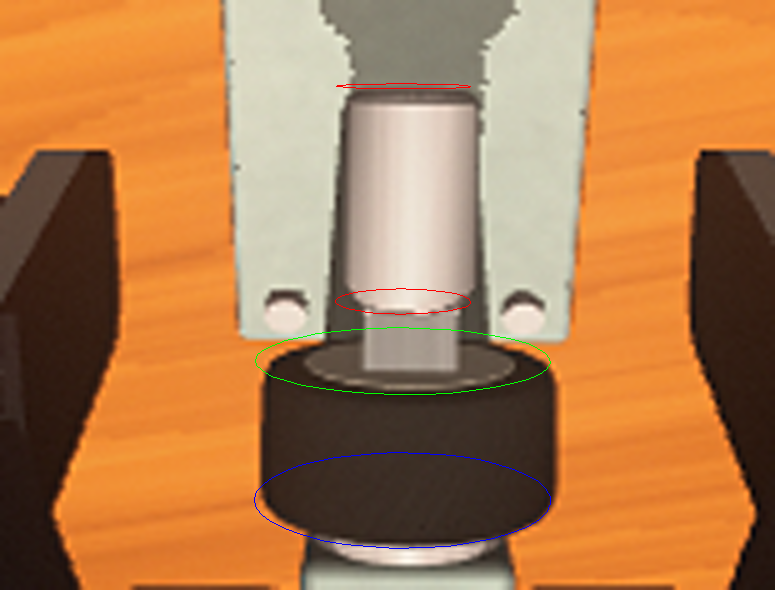

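```bash
sed -i 's/^G=.*/G=np.array([.6265,-.1623,.150]); YAW=np.radians(-12.5)/' h.py
cat >> h.py <<'E'
C=np.array([.5205,.1576,.0853]);RY=np.radians(-15.5)
E
python3 - <<'E'
from h import *
Rt=tiltR(-15,RY);rows(C-Rt[:,2]*.16,Rt,n=12)
E
```

```text
12 rows; total mm [ 27.8 289.6 -49.1] tool [ 44.3 288.9  40.3] rot [-0.2 27.   3.1]
[[3.7, 24.1, 3.4], [3.7, 24.1, 3.5], [3.6, 24.0, 3.7], [3.6, 24.0, 3.8], [3.6, 24.0, 4.0], [3.5, 24.0, 4.1], [3.5, 24.0, 4.2], [3.4, 24.0, 4.4], [3.3, 23.9, 4.5], [3.3, 23.9, 4.7], [3.2, 23.9, 4.8], [3.1, 23.9, 4.9]]
[[-0.0, 2.3, 0.3], [-0.0, 2.3, 0.3], [-0.0, 2.3, 0.3], [-0.0, 2.3, 0.3], [-0.0, 2.3, 0.3], [-0.0, 2.3, 0.3], [-0.0, 2.3, 0.3], [-0.0, 2.3, 0.3], [-0.0, 2.3, 0.3], [-0.0, 2.3, 0.3], [-0.0, 2.3, 0.3], [-0.0, 2.3, 0.3]]
```

Request:
drive_tool:
  linear:
    - [4,25,2]
    - [4,25,3]
    - [4,25,3]
    - [4,25,4]
    - [4,25,4]
    - [4,25,4]
    - [4,25,4]
    - [3,25,4]
    - [3,25,5]
    - [3,25,5]
    - [3,24,5]
    - [3,20,5]
    - [0,0,0]
    - [0,0,0]
  rot:
    - [0,2.5,0.3]
    - [0,2.5,0.3]
    - [0,2.5,0.3]
    - [0,2.5,0.3]
    - [0,2.5,0.3]
    - [0,2.5,0.3]
    - [0,2.5,0.3]
    - [0,2.5,0.3]
    - [0,2.5,0.3]
    - [0,2.5,0.3]
    - [0,2,0.2]
    - [0,0,0]
    - [0,0,0]
    - [0,0,0]
  hand: [60,60,60,60,60,60,60,60,60,60,60,60,60,60]

```text
t: 8.87
tcp_pos: [0.5822, 0.1659, 0.2196]
tool_rot: [0.136, 0.98, 0.015, -0.142]
force: [-0.1, -0.5, -0.2]
finger_gap: 0.702
```

Run:
```python
from h import *
s=manip.sense();print(s['t'],np.round(s['q'],2))
W=cam('wrist');im=shot('wrist','i.png');np.savez('i.npz',K=W[0],R=W[1],t=W[2])
for l in('clip_grip','clip_tip','clip','spare_grip','rack'):
    print(l,[(round(d['score'],2),np.round(d['at'],1).tolist()) for d in cams.spot_point(l,'wrist')[:3]])
print('pred',proj(W,[C,[.5449,.2465,.085]]))
Rt=tiltR(-15,RY);rows(C-Rt[:,2]*.16,Rt,n=1)
for r in cams.regions_of('clip','wrist')[:3]: print(r['score'],r['rect'])
```

```text
8.8667 [ 0.06  0.68  1.42  0.09  1.32 -1.27]
clip_grip [(0.91, [225.6, 181.4])]
clip_tip [(0.98, [234.3, 186.6]), (0.54, [231.8, 184.0])]
clip [(0.92, [227.7, 184.4])]
spare_grip [(0.83, [340.8, 181.8])]
rack [(0.75, [277.5, 186.5]), (0.21, [229.0, 185.8])]
pred [[223.07129046 178.21794477]
 [342.78381632 177.35846994]]
1 rows; total mm [-21.1 -17.3  17.9] tool [ 19.8 -22.6 -12.6] rot [-0.4 -1.4 -0.6]
[[19.8, -22.6, -12.6]]
[[-0.4, -1.4, -0.6]]
0.7 [209.7, 169.8, 243.7, 191.3]
```

View pics/i.png

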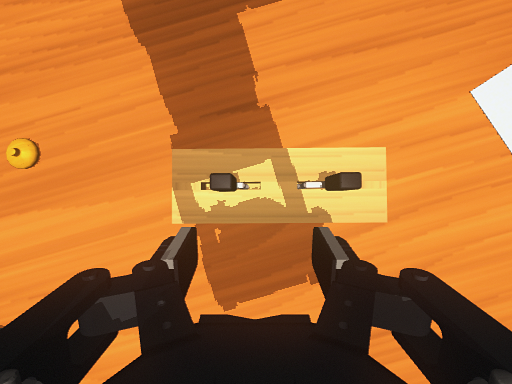

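Run:
```python
import cv2
im=cv2.imread('pics/i.png')
cv2.imwrite('pics/j.png',cv2.resize(im[155:215,185:385],None,fx=4,fy=4,interpolation=cv2.INTER_CUBIC))
```

```text
(no output)
```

View pics/j.png

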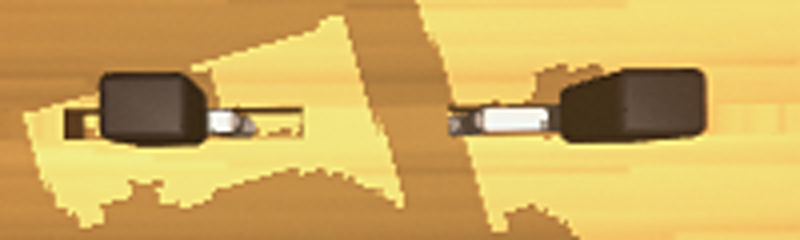

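Run:
```python
from h import *
np.set_printoptions(precision=4,suppress=True)
z=np.load('i.npz');W=(z['K'],z['R'],z['t'])
a=atz(W,(231,185.5),.038);b=atz(W,(220.2,181.3),.107);g=atz(W,(225.6,181.4),.085)
e=[atz(W,((x/4+185),(122/4+155)),.038) for x in(65,302)]
print('base',a,'top',b,'grip net',g,'slot',e,np.linalg.norm(e[1]-e[0]),'yaw of y',np.degrees(np.arctan2(*(e[1]-e[0])[[1,0]]))-90)
c=a+(b-a)*(.085-.038)/(.107-.038);print('grip interp',c,'lean deg',np.degrees(np.arctan2((b-a)[:2],.069)))
```

```text
base [0.5245 0.1584 0.038 ] top [0.5242 0.1572 0.107 ] grip net [0.5234 0.1588 0.085 ] slot [array([0.5169, 0.1315, 0.038 ]), array([0.532 , 0.1849, 0.038 ])] 0.0555126946941829 yaw of y -15.758116476964261
grip interp [0.5242 0.1576 0.085 ] lean deg [-0.2532 -0.9868]
```

```bash
sed -i 's/^C=.*/C=np.array([.5240,.1578,.085]);RY=np.radians(-15.7)/' h.py
python3 - <<'E'
from h import *
Rt=tiltR(-15,RY);p,r=rows(C-Rt[:,2]*.11,Rt,n=2)
E
```

```text
2 rows; total mm [-30.1 -13.8 -30.9] tool [ 15.3 -21.3  36.9] rot [-0.4 -1.3 -0.4]
[[7.7, -10.7, 18.4], [7.9, -10.7, 18.3]]
[[-0.2, -0.7, -0.2], [-0.2, -0.7, -0.2]]
```

Request:
drive_tool:
  linear:
    - [7,-11,18]
    - [8,-11,18]
    - [0,0,0]
  rot:
    - [-0.2,-0.7,-0.2]
    - [-0.2,-0.6,-0.2]
    - [0,0,0]
  hand: [50,50,50]

```text
t: 9.47
tcp_pos: [0.5533, 0.1472, 0.1934]
tool_rot: [0.136, 0.982, 0.019, -0.126]
force: [-1.5, 0.1, -0.5]
finger_gap: 0.587
```

Run:
```python
from h import *
W=cam('wrist');Rt=tiltR(-15,RY);rows(C-Rt[:,2]*.054,Rt,n=3)
im=shot('wrist','k.png')
for l in('clip_grip','clip_tip'): print(l,[(round(d['score'],2),np.round(d['at'],1).tolist(),atz(W,d['at'],.085).round(4)) for d in cams.spot_point(l,'wrist')[:3]])
```

```text
3 rows; total mm [-15.8   6.8 -56.2] tool [ 2.4  2.1 58.7] rot [ 0.2  0.4 -0.1]
[[0.8, 0.7, 19.6], [0.7, 0.7, 19.6], [0.7, 0.7, 19.6]]
[[0.1, 0.1, -0.0], [0.1, 0.1, -0.0], [0.1, 0.1, -0.0]]
clip_grip [(0.66, [258.6, 207.8], array([0.5238, 0.1595, 0.085 ]))]
clip_tip [(0.56, [256.0, 201.3], array([0.5191, 0.159 , 0.085 ]))]
```

Request:
drive_tool:
  linear:
    - [1,1,20]
    - [1,1,20]
    - [0.5,0.5,18]
    - [0,0,0]
  rot:
    - [0.1,0.2,0]
    - [0.1,0.2,0]
    - [0,0,0]
    - [0,0,0]
  hand: [50,50,50,50]

```text
t: 9.95
tcp_pos: [0.552, 0.1565, 0.1445]
tool_rot: [0.137, 0.984, 0.021, -0.116]
force: [0.2, 0.0, 0.2]
finger_gap: 0.587
```

Run:
```python
from h import *
s=manip.sense();print(s['t'],np.round(s['force'],1))
Rt=tiltR(-15,RY);rows(C-Rt[:,2]*.054,Rt,n=1)
```

```text
9.95 [0.2 0.  0.2]
1 rows; total mm [-14.5  -2.5  -7.3] tool [11.2 -6.4 10.2] rot [ 0.6  1.5 -0. ]
[[11.2, -6.4, 10.2]]
[[0.6, 1.5, -0.0]]
```

Request:
drive_tool:
  linear:
    - [6,-3,5]
    - [5,-3,5]
    - [0,0,0]
    - [0,0,0]
  rot:
    - [0.3,0.8,0]
    - [0.3,0.8,0]
    - [0,0,0]
    - [0,0,0]
  hand: [50,50,50,50]

```text
t: 10.28
tcp_pos: [0.5412, 0.1547, 0.1401]
tool_rot: [0.135, 0.982, 0.018, -0.127]
force: [-0.0, 0.4, -0.3]
finger_gap: 0.587
```

Run:
```python
from h import *
s=manip.sense();print(s['t'],np.round(s['force'],1))
Rt=tiltR(-15,RY);rows(C-Rt[:,2]*.054,Rt,n=1)
```

```text
10.2833 [-0.   0.4 -0.3]
1 rows; total mm [-3.7 -0.7 -2.9] tool [ 2.5 -1.7  3.7] rot [0.1 0.2 0. ]
[[2.5, -1.7, 3.7]]
[[0.1, 0.2, 0.0]]
```

Request:
drive_tool:
  linear:
    - [3,-2,4]
    - [0,0,0]
    - [0,0,0]
    - [0,0,0]
    - [0,0,0]
    - [0,0,0]
    - [0,0,0]
    - [0,0,0]
  rot:
    - [0.1,0.2,0]
    - [0,0,0]
    - [0,0,0]
    - [0,0,0]
    - [0,0,0]
    - [0,0,0]
    - [0,0,0]
    - [0,0,0]
  hand: [50,50,10,10,10,10,10,10]
  force: 80

```text
t: 10.95
tcp_pos: [0.5385, 0.1535, 0.1392]
tool_rot: [0.135, 0.983, 0.018, -0.127]
force: [0.0, -0.0, -1.2]
finger_gap: 0.175
```

Run:
```python
from h import *
s=manip.sense();print(s['t'],np.round(s['force'],1),s['finger_gap']*85.4)
Rt=tiltR(-15,RY);rows(C-Rt[:,2]*.054,Rt,n=1)
Rc=R.from_quat(s['tool_rot'])
print('C in tool mm',Rc.inv().apply(C-s['tcp_pos'])*1e3,'world up in tool',Rc.inv().apply([0,0,1]))
```

```text
10.95 [ 0.  -0.  -1.2] 14.90796060206815
1 rows; total mm [-1.1  0.5 -2. ] tool [0.6 0.2 2.3] rot [0.1 0.3 0. ]
[[0.6, 0.2, 2.3]]
[[0.1, 0.3, 0.0]]
C in tool mm [ 0.91740542  0.13560433 56.25691807] world up in tool [ 2.53542587e-01  9.58593729e-04 -9.67323750e-01]
```

Request:
drive_tool:
  linear:
    - [5,0,-19]
    - [5,0,-19]
    - [6,0,-23]
    - [6,0,-23]
    - [6,0,-23]
    - [0,0,0]
    - [0,0,0]
  rot:
    - [0,0,0]
    - [0,0,0]
    - [0,0,0]
    - [0,0,0]
    - [0,0,0]
    - [0,0,0]
    - [0,0,0]
  hand: [10,10,10,10,10,10,10]

```text
t: 11.53
tcp_pos: [0.5386, 0.1531, 0.2519]
tool_rot: [0.135, 0.982, 0.017, -0.127]
force: [0.7, 0.4, -0.8]
finger_gap: 0.174
```

Run:
```python
from h import *
s=manip.sense();print(s['t'],np.round(s['force'],1),s['finger_gap']*85.4)
W=cam('wrist');Rc=R.from_quat(s['tool_rot']);T=np.array(s['tcp_pos'])
im=shot('wrist','l.png');o=(170,150);k=4
c=cv2.resize(im[150:300,170:345,::-1],None,fx=k,fy=k,interpolation=cv2.INTER_CUBIC)
zc=np.array([.2535,0,-.967]);xc=np.array([-.967,0,-.2535]);g=np.array([.9,0,56.3])
for nm,d,y in [('grip',0,0),('o',52,0),('tip',75,0),('tL',75,-14),('tR',75,14),('bL',44,-12.5),('bR',44,12.5)]:
    p=proj(W,T+Rc.apply((g-d*zc+[0,y,0])/1e3))[0];print(nm,p.round(1))
    cv2.circle(c,tuple(np.int32((p-o)*k)),3,(0,0,255),1)
cv2.imwrite('pics/l2.png',c)
for l in('clip_grip','clip_tip','clip'): print(l,[(round(d['score'],2),np.round(d['at'],1).tolist()) for d in cams.spot_point(l,'wrist')[:2]])
```

```text
11.5333 [ 0.7  0.4 -0.8] 14.833490241837168
grip [252.9 249.7]
o [253.3 233.2]
tip [253.4 228.5]
tL [234.7 228.4]
tR [272.1 228.5]
bL [233.7 235.1]
bR [272.8 235.1]
clip_grip [(0.91, [253.6, 249.8])]
clip_tip [(0.68, [251.3, 230.4])]
clip [(0.87, [253.5, 234.1]), (0.16, [62.6, 181.1])]
```

View pics/l2.png

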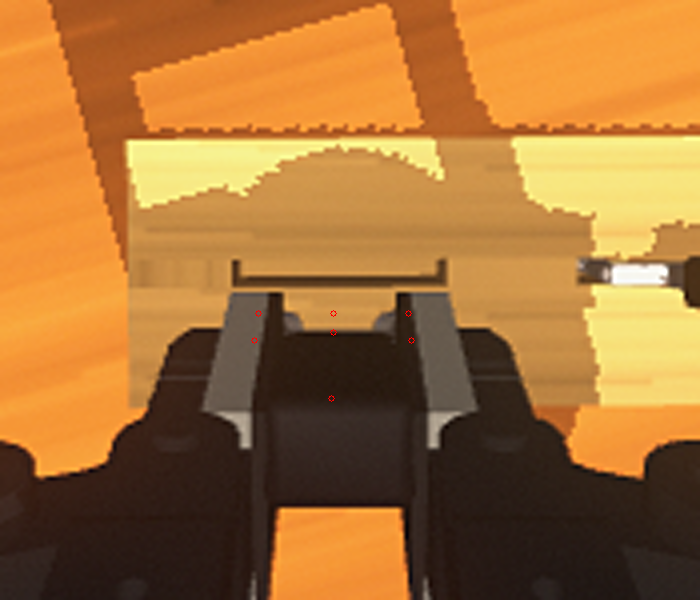

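```bash
cat >> h.py <<'E'
OT=np.array([-12.,.4,106.6])/1e3
def ins(x,y,z,a=15.3):  # TCP pose with clip origin at groove coords (m)
    Rt=tiltR(a);return G+gframe()@[x,y,z]-Rt@OT,Rt
def err(x,y,z):
    s=manip.sense();F=gframe();Rc=R.from_quat(s['tool_rot'])
    o=np.array(s['tcp_pos'])+Rc.apply(OT)
    print('t',round(s['t'],2),'clip origin in g mm',(F.T@(o-G)*1e3).round(1),'F_g',(F.T@np.array(s['force'])).round(1),'gap',round(s['finger_gap']*85.4,1),'q',np.round(s['q'],2))
    P,Rt=ins(x,y,z);rows(P,Rt,n=1)
E
python3 - <<'E'
from h import *
P,Rt=ins(-.01,0,.09);s=manip.sense()
p1=np.array(s['tcp_pos'])+[0,0,.08]
p,r=rows(p1,R.from_quat(s['tool_rot']),n=3);rows(P,Rt,n=12,P0=p,R0=r)
E
```

```text
3 rows; total mm [ 0.  0. 80.] tool [ 20.7  -0.1 -77.3] rot [0. 0. 0.]
[[6.9, -0.0, -25.8], [6.9, -0.0, -25.8], [6.9, -0.0, -25.8]]
[[0.0, 0.0, 0.0], [0.0, 0.0, 0.0], [0.0, 0.0, 0.0]]
12 rows; total mm [  -2.7 -295.6   -7.7] tool [ -76.9 -285.2  -12.2] rot [ -0.1 -30.3  -3.2]
[[-6.4, -23.8, -1.0], [-6.3, -23.8, -0.7], [-6.2, -23.8, -0.5], [-6.1, -23.9, -0.2], [-6.0, -23.9, 0.1], [-5.9, -23.9, 0.3], [-5.8, -23.9, 0.6], [-5.6, -24.0, 0.8], [-5.5, -24.0, 1.1], [-5.3, -24.0, 1.3], [-5.1, -24.0, 1.5], [-5.0, -24.1, 1.8]]
[[-0.0, -2.5, -0.3], [-0.0, -2.5, -0.3], [-0.0, -2.5, -0.3], [-0.0, -2.5, -0.3], [-0.0, -2.5, -0.3], [-0.0, -2.5, -0.3], [-0.0, -2.5, -0.3], [-0.0, -2.5, -0.3], [-0.0, -2.5, -0.3], [-0.0, -2.5, -0.3], [-0.0, -2.5, -0.3], [-0.0, -2.5, -0.3]]
```

Request:
drive_tool:
  linear:
    - [7,0,-26]
    - [7,0,-26]
    - [7,0,-26]
    - [-6,-22,0]
    - [-6,-23,0]
    - [-6,-23,0]
    - [-6,-23,0]
    - [-6,-23,0]
    - [-6,-23,0]
    - [-6,-23,1]
    - [-6,-23,1]
    - [-5,-23,1]
    - [-5,-23,1]
    - [-5,-23,1]
    - [-5,-23,1]
    - [-5,-10,1]
    - [0,0,0]
    - [0,0,0]
  rot:
    - [0,0,0]
    - [0,0,0]
    - [0,0,0]
    - [0,-2.5,-0.3]
    - [0,-2.5,-0.3]
    - [0,-2.5,-0.3]
    - [0,-2.5,-0.3]
    - [0,-2.5,-0.3]
    - [0,-2.5,-0.3]
    - [0,-2.5,-0.3]
    - [0,-2.5,-0.3]
    - [0,-2.5,-0.2]
    - [0,-2.5,-0.2]
    - [0,-2.5,-0.2]
    - [0,-2,-0.2]
    - [0,0,0]
    - [0,0,0]
    - [0,0,0]
  hand: [10,10,10,10,10,10,10,10,10,10,10,10,10,10,10,10,10,10]

```text
t: 13.23
tcp_pos: [0.532, -0.1508, 0.3013]
tool_rot: [0.106, 0.988, -0.013, 0.112]
force: [-0.1, 0.2, -0.3]
finger_gap: 0.173
```

Run:
```python
from h import *
err(0,0,.06)
```

```text
t 13.23 clip origin in g mm [-26.3  -8.8  72.9] F_g [-0.2  0.2 -0.2] gap 14.8 q [-0.5   0.38  1.74  0.09  0.81 -1.91]
1 rows; total mm [26.4  3.2  0.4] tool [-24.5   8.7   5.2] rot [-0.  -2.4  0.2]
[[-24.5, 8.7, 5.2]]
[[-0.0, -2.4, 0.2]]
```

Request:
drive_tool:
  linear:
    - [-12,4,1]
    - [-11,4,1]
    - [0,0,0]
    - [0,0,0]
  rot:
    - [0,-1.2,0.1]
    - [0,-1.2,0.1]
    - [0,0,0]
    - [0,0,0]
  hand: [10,10,10,10]

```text
t: 13.57
tcp_pos: [0.5593, -0.1435, 0.3038]
tool_rot: [0.106, 0.985, -0.013, 0.133]
force: [-1.0, -0.1, -0.6]
finger_gap: 0.176
```

Run:
```python
from h import *
err(0,0,.05)
W=cam('wrist');im=shot('wrist','m.png');s=manip.sense();F=gframe()
for l in('groove','clip_tip','clip','roller_face','clip_grip'): print(l,[(round(d['score'],2),np.round(d['at'],1).tolist()) for d in cams.spot_point(l,'wrist')[:2]])
o=np.array([160,160]);k=4
Rc=R.from_quat(s['tool_rot']);T=np.array(s['tcp_pos'])
print('pred groove',proj(W,G),'face',proj(W,G+F@[.005,0,0]),'origin',proj(W,T+Rc.apply(OT)),'tip',proj(W,T+Rc.apply(OT+np.array([-5.8,0,22.3])/1e3)))
c=cv2.resize(im[160:310,160:350,::-1],None,fx=k,fy=k,interpolation=cv2.INTER_CUBIC)
draw(c,W,F,[(-.043,.012,(0,0,255)),(-.005,.012,(0,0,255)),(.005,.026,(0,255,0))],k,o)
cv2.imwrite('pics/m2.png',c)
```

```text
t 13.57 clip origin in g mm [ 1.2  4.5 61.9] F_g [-1.1 -0.3 -0. ] gap 15.0 q [-0.47  0.4   1.71  0.1   0.78 -1.89]
1 rows; total mm [  3.9  -5.2 -10.9] tool [-1.9 -4.2 11.8] rot [0.2 0.  0.2]
[[-1.9, -4.2, 11.8]]
[[0.2, 0.0, 0.2]]
groove [(0.95, [245.1, 220.5])]
clip_tip [(0.61, [255.5, 227.0])]
clip [(0.63, [253.7, 232.1])]
roller_face [(0.52, [251.2, 228.3])]
clip_grip [(0.82, [255.1, 251.2]), (0.49, [249.4, 227.7])]
pred groove [[248.6246352  220.37540617]] face [[248.60799428 226.04333334]] origin [[253.94317658 232.70998937]] tip [[253.98044333 227.94917775]]
```

View pics/m2.png

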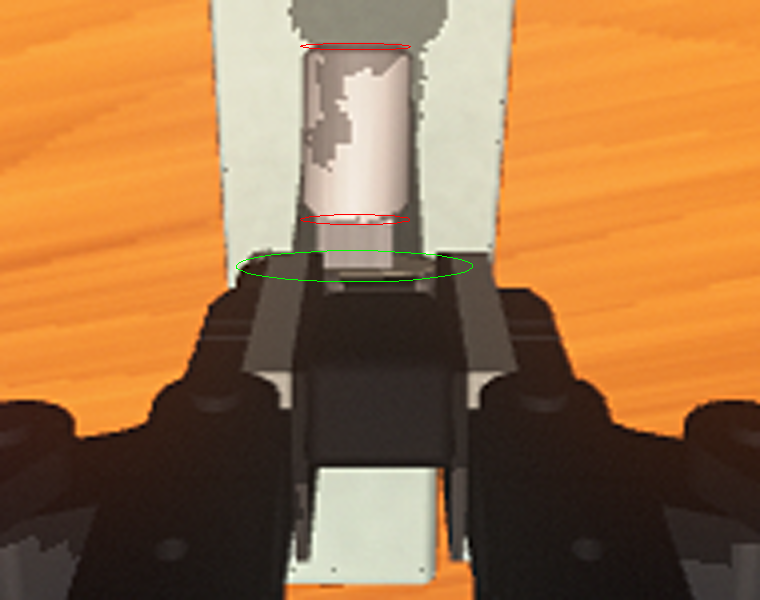

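Request:
drive_tool:
  linear:
    - [-1,-4,4]
    - [0,0,0]
    - [0,0,0]
  rot:
    - [0.2,0,0.2]
    - [0,0,0]
    - [0,0,0]
  hand: [10,10,10]

```text
t: 14.12
tcp_pos: [0.5591, -0.1496, 0.3002]
tool_rot: [0.109, 0.985, -0.015, 0.132]
force: [0.2, 0.5, -0.6]
finger_gap: 0.172
```

Run:
```python
from h import *
err(0,0,.042)
```

```text
t 14.12 clip origin in g mm [ 0.3 -2.  58.2] F_g [-0.2  0.5 -0.5] gap 14.7 q [-0.48  0.4   1.71  0.1   0.77 -1.89]
1 rows; total mm [  8.    0.  -14.1] tool [-3.8  1.8 15.7] rot [-0.1  0.  -0.2]
[[-3.8, 1.8, 15.7]]
[[-0.1, 0.0, -0.2]]
```

Request:
drive_tool:
  linear:
    - [-2,1,8]
    - [-2,0.7,8]
    - [0,0,0]
    - [0,0,0]
  rot:
    - [0,0,-0.1]
    - [0,0,0]
    - [0,0,0]
    - [0,0,0]
  hand: [10,10,10,10]

```text
t: 14.45
tcp_pos: [0.5679, -0.1503, 0.2839]
tool_rot: [0.109, 0.985, -0.015, 0.132]
force: [-0.6, 0.2, -0.8]
finger_gap: 0.173
```

Run:
```python
from h import *
err(0,0,.032)
```

```text
t 14.45 clip origin in g mm [-0.4 -0.9 39.7] F_g [-0.9  0.1 -0.4] gap 14.7 q [-0.47  0.44  1.7   0.1   0.75 -1.89]
1 rows; total mm [ 4.2 -0.3 -6.5] tool [-2.3  0.6  7.4] rot [-0.1 -0.  -0.1]
[[-2.3, 0.6, 7.4]]
[[-0.1, -0.0, -0.1]]
```

Request:
drive_tool:
  linear:
    - [-2.3,0.8,7]
    - [0,0,0]
    - [-1,0,4]
    - [0,0,0]
  rot:
    - [-0.1,0,-0.1]
    - [0,0,0]
    - [0,0,0]
    - [0,0,0]
  hand: [10,10,10,10]

```text
t: 14.78
tcp_pos: [0.5748, -0.1508, 0.2725]
tool_rot: [0.108, 0.985, -0.014, 0.132]
force: [-0.0, 0.8, -0.1]
finger_gap: 0.173
```

Run:
```python
from h import *
err(0,0,.02)
W=cam('wrist');im=shot('wrist','n.png');F=gframe()
for l in('groove','clip_tip','clip','clip_grip'): print(l,[(round(d['score'],2),np.round(d['at'],1).tolist()) for d in cams.spot_point(l,'wrist')[:2]])
o=np.array([160,150]);k=4
c=cv2.resize(im[150:290,160:350,::-1],None,fx=k,fy=k,interpolation=cv2.INTER_CUBIC)
cv2.imwrite('pics/n2.png',c)
```

```text
t 14.78 clip origin in g mm [-0.2  0.4 26.4] F_g [-0.2  0.7  0. ] gap 14.8 q [-0.47  0.46  1.7   0.1   0.73 -1.89]
1 rows; total mm [ 3.1 -1.1 -5.5] tool [-1.7 -0.4  6.2] rot [-0.  -0.1 -0. ]
[[-1.7, -0.4, 6.2]]
[[-0.0, -0.1, -0.0]]
groove [(0.73, [252.5, 227.6]), (0.52, [249.2, 151.6])]
clip_tip [(0.73, [252.4, 226.3])]
clip [(0.65, [255.4, 229.8])]
clip_grip [(0.82, [255.2, 249.3])]
```

View pics/n2.png

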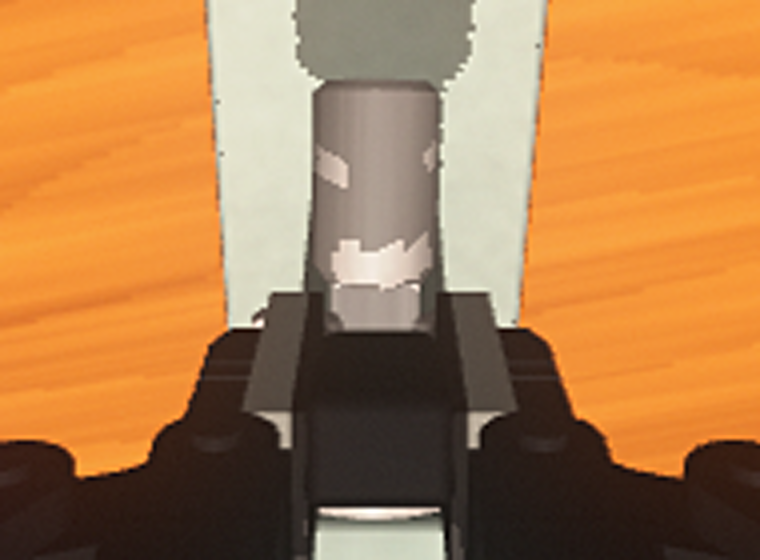

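Request:
drive_tool:
  linear:
    - [-1.2,-0.4,4]
    - [-1.1,0,4]
    - [-1.1,0,4]
    - [0,0,0]
  rot:
    - [0,0,0]
    - [0,0,0]
    - [0,0,0]
    - [0,0,0]
  hand: [10,10,10,10]

```text
t: 15.37
tcp_pos: [0.5808, -0.1528, 0.2629]
tool_rot: [0.108, 0.985, -0.015, 0.132]
force: [1.6, -0.4, -2.9]
finger_gap: 0.175
```

Run:
```python
from h import *
err(0,0,.0)
```

```text
t 15.37 clip origin in g mm [ 0.6 -0.3 15. ] F_g [-0.  -0.1 -3.4] gap 15.0 q [-0.47  0.48  1.69  0.1   0.71 -1.89]
1 rows; total mm [  6.9  -1.3 -13.3] tool [-3.3  0.2 14.7] rot [-0.1  0.   0. ]
[[-3.3, 0.2, 14.7]]
[[-0.1, 0.0, 0.0]]
```

Request:
drive_tool:
  linear:
    - [-1.0,0,4]
    - [-0.9,0,4]
    - [-0.9,0,4]
    - [0,0,0]
  rot:
    - [0,0,0]
    - [0,0,0]
    - [0,0,0]
    - [0,0,0]
  hand: [10,10,10,10]

```text
t: 15.7
tcp_pos: [0.5874, -0.1544, 0.2509]
tool_rot: [0.108, 0.985, -0.015, 0.133]
force: [1.0, -0.6, -1.0]
finger_gap: 0.176
```

Run:
```python
from h import *
err(0,0,.0)
```

```text
t 15.7 clip origin in g mm [ 0.5 -0.4  1.1] F_g [ 0.5 -0.4 -1.5] gap 15.0 q [-0.46  0.51  1.69  0.1   0.69 -1.89]
1 rows; total mm [ 0.3  0.3 -1.2] tool [0.1 0.3 1.2] rot [-0.1  0.   0. ]
[[0.1, 0.3, 1.2]]
[[-0.1, 0.0, 0.0]]
```

Request:
drive_tool:
  linear:
    - [-0.5,0,3]
    - [-0.7,0,3]
    - [-0.7,0,3]
  rot:
    - [0,0,0]
    - [0,0,0]
    - [0,0,0]
  hand: [10,10,10]

```text
t: 15.95
tcp_pos: [0.5883, -0.1544, 0.2504]
tool_rot: [0.106, 0.986, -0.016, 0.131]
force: [-12.2, 1.3, 18.8]
finger_gap: 0.176
```

Run:
```python
from h import *
err(0,0,.0)
```

```text
t 15.95 clip origin in g mm [ 0.7 -0.3  0.4] F_g [-1.2 -1.4 22.4] gap 15.0 q [-0.46  0.51  1.68  0.1   0.69 -1.89]
1 rows; total mm [-0.6  0.3 -0.8] tool [0.9 0.2 0.6] rot [-0.1 -0.2  0.2]
[[0.9, 0.2, 0.6]]
[[-0.1, -0.2, 0.2]]
```

Request:
drive_tool:
  linear:
    - [-0.9,0,4]
    - [-1,0,4.5]
    - [0,0,0]
  rot:
    - [0,0,0]
    - [0,0,0]
    - [0,0,0]
  hand: [10,10,10]

```text
t: 16.2
tcp_pos: [0.5878, -0.1542, 0.252]
tool_rot: [0.104, 0.986, -0.016, 0.129]
force: [1.1, 0.4, -4.0]
finger_gap: 0.179
```

Run:
```python
from h import *
err(0,0,.0)
```

```text
t 16.2 clip origin in g mm [ 0.6 -0.4  2. ] F_g [-1.2  0.6 -4. ] gap 15.3 q [-0.46  0.51  1.68  0.09  0.7  -1.89]
1 rows; total mm [-0.1  0.1 -2.3] tool [0.7 0.1 2.2] rot [-0.2 -0.3  0.5]
[[0.7, 0.1, 2.2]]
[[-0.2, -0.3, 0.5]]
```

Request:
drive_tool:
  linear:
    - [-0.6,0,3]
    - [-0.7,0,3.5]
    - [0,0,1.5]
    - [0,0,0]
    - [0,0,0]
    - [0,0,0]
  rot:
    - [0,0,0]
    - [0,0,0]
    - [0,0,0]
    - [0,0,0]
    - [0,0,0]
    - [0,0,0]
  hand: [10,10,40,40,40,40]

```text
t: 16.7
tcp_pos: [0.5909, -0.155, 0.2499]
tool_rot: [0.103, 0.986, -0.018, 0.131]
force: [0.8, 0.2, 0.0]
finger_gap: 0.47
```

Run:
```python
from h import *
err(0,0,.0)
```

```text
t 16.7 clip origin in g mm [ 2.9 -0.6 -1.4] F_g [ 0.6  0.4 -0.3] gap 40.1 q [-0.46  0.51  1.68  0.09  0.69 -1.89]
1 rows; total mm [-3.2  0.9 -0.3] tool [ 3.3  0.2 -0.6] rot [-0.3 -0.1  0.6]
[[3.3, 0.2, -0.6]]
[[-0.3, -0.1, 0.6]]
```

Released; retreat along the tool axis and look.

Request:
drive_tool:
  linear:
    - [0,0,-15]
    - [0,0,-25]
    - [0,0,-30]
    - [12,0,-30]
    - [20,0,-20]
    - [0,0,0]
    - [0,0,0]
  rot:
    - [0,0,0]
    - [0,0,0]
    - [0,0,0]
    - [0,0,0]
    - [0,0,0]
    - [0,0,0]
    - [0,0,0]
  hand: [50,60,60,60,60,60,60]

```text
t: 17.28
tcp_pos: [0.5311, -0.1418, 0.3549]
tool_rot: [0.104, 0.986, -0.016, 0.128]
force: [-0.3, 0.3, 0.3]
finger_gap: 0.7
```

Run:
```python
from h import *
s=manip.sense();print(s['t'],s['tcp_pos'],np.round(s['force'],1))
W=cam('wrist');im=shot('wrist','p.png');F=gframe();S=cam('scene')
L={'groove':[0,0,0],'clip':[0,0,0],'clip_grip':[0,0,.052],'roller_face':[.005,0,0]}
for l,v in L.items(): print(l,[(round(d['score'],2),np.round(d['at'],1).tolist()) for d in cams.spot_point(l,'wrist')[:2]],'pred',proj(W,G+F@v).round(1))
u,v=proj(W,G+F@[0,0,.03])[0];o=np.array([int(np.clip(u-80,0,352)),int(np.clip(v-60,0,264))]);k=4.8;print(o)
c=cv2.resize(im[o[1]:o[1]+120,o[0]:o[0]+160,::-1],None,fx=k,fy=k,interpolation=cv2.INTER_CUBIC)
draw(c,W,F,[(-.043,.012,(0,0,255)),(.005,.026,(0,255,0))],k,o)
def pl(pts,col): cv2.polylines(c,[np.int32(((proj(W,G+(F@np.array(pts).T).T)-o)*k).round())],True,col,1)
for z in(.030,.074): pl([[x,y,z] for x,y in((-.006,-.008),(.006,-.008),(.006,.008),(-.006,.008))],(255,0,255))
pl([[x,y,.008] for x,y in((-.00275,-.0125),(.00275,-.0125),(.00275,.0125),(-.00275,.0125))],(255,255,0))
cv2.imwrite('pics/p2.png',c)
a=cams.snapshot('scene');save('q.png',a)
for l,v in L.items(): print(l,[(round(d['score'],2),np.round(d['at'],1).tolist()) for d in cams.spot_point(l,'scene')[:4]],'pred',proj(S,G+F@v).round(1))
print('spare',[(round(d['score'],2),np.round(d['at'],1).tolist()) for d in cams.spot_point('spare_grip','scene')[:2]])
```

```text
17.2833 [ 0.53105423 -0.14175933  0.35490638] [-0.3  0.3  0.3]
groove [(0.77, [250.8, 214.3]), (0.58, [44.5, 261.1])] pred [[254.4 215.1]]
clip [(0.87, [253.9, 214.3])] pred [[254.4 215.1]]
clip_grip [(0.87, [256.7, 219.6])] pred [[254.4 219.9]]
roller_face [(0.81, [256.0, 222.3]), (0.72, [43.9, 265.8])] pred [[254.4 219.7]]
[174 157]
groove [(0.9, [132.3, 218.2]), (0.82, [248.5, 216.9]), (0.64, [102.8, 144.5])] pred [[247.2 220.9]]
clip [(0.57, [246.3, 223.7]), (0.29, [247.5, 220.5])] pred [[247.2 220.9]]
clip_grip [(0.71, [251.3, 200.4])] pred [[250.1 199.9]]
roller_face [(0.6, [248.6, 220.6]), (0.58, [133.6, 216.7]), (0.55, [107.9, 149.2])] pred [[246.6 221.8]]
spare [(0.73, [248.5, 219.1]), (0.7, [420.5, 219.6])]
```

View pics/p2.png

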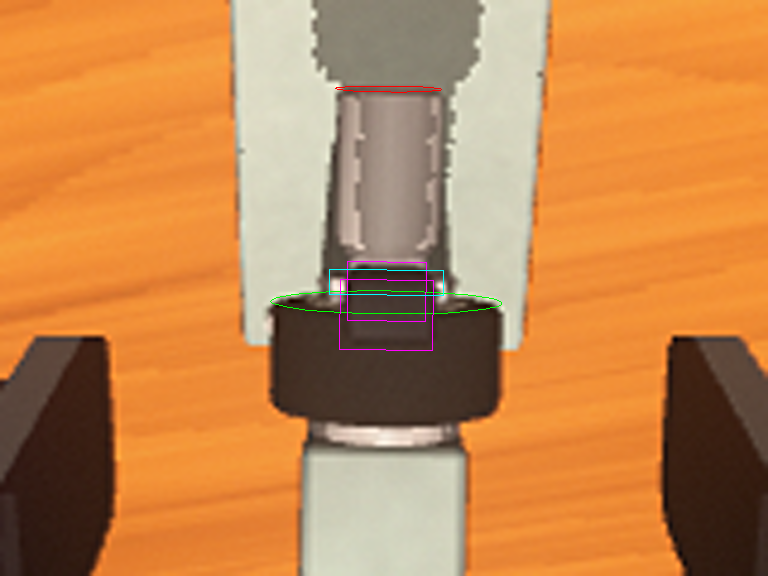

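Run:
```python
from h import *
S=cam('scene');W=cam('wrist');F=gframe()
for n,a,b in [('grip',(256.7,219.6),(251.3,200.4)),('clip',(253.9,214.3),(246.5,222))]:
    X,r=tri([W,S],[a,b]);print(n,(F.T@(X-G)*1e3).round(1),r)
# dark handle extent: top-edge check in scene image
im=cv2.imread('pics/q.png');g=cv2.cvtColor(im,cv2.COLOR_BGR2GRAY)
for z in (.074,.076,.080): print(z,proj(S,G+F@[0,0,z]).round(1))
print(g[183:204,246:258])
```

```text
grip [-1.4  2.4 50.9] [array([ 0.1, -0. ]), array([-0., -0.])]
clip [-1.8 -0.9 -3.8] [array([-0.6,  0.1]), array([0.3, 0. ])]
0.074 [[251.4 190.8]]
0.076 [[251.5 190. ]]
0.08 [[251.7 188.3]]
[[107 107 106 106 105 105 107 105 108 106 106 104]
 [109 109 110 109 108 107 107 106 106 106 101  91]
 [111 106 109 109 109 110 107 109 108 102  91  79]
 [110 110 110 108 110 107 109 106 104  95  80  72]
 [111 109 110 110 112 110 110 107  95  84  72  71]
 [107 109 106 108 104 103 103  93  79  74  69  68]
 [107 105 103  93  82  79  84  75  67  64  67  71]
 [106 105  94  76  56  51  53  55  53  46  60  66]
 [106 101  83  54  40  35  32  40  40  38  53  63]
 [108  99  76  51  30  30  38  34  32  34  51  60]
 [108 101  80  48  27  25  25  28  28  31  49  65]
 [110 102  78  44  26  26  28  29  25  30  52  66]
 [112 100  76  38  27  15  26  28  30  37  57  68]
 [111  97  66  41  20  25  22  20  28  48  69  69]
 [108  92  58  36  27  22  23  24  37  65  85  84]
 [104  82  52  30  28  25  25  28  43  72  96 100]
 [100  83  47  32  27  24  30  27  47  79 102 107]
 [102  78  48  29  23  28  24  30  47  86 105 109]
 [ 98  71  43  26  31  25  14  32  51  88 105 107]
 [ 95  67  39  25  29  29  26  36  51  91 105 107]
 [ 78  56  31  21  27  21  17  38  60  92 107 106]]
```

```bash
python3 -c "
from h import *
print(manip.sense()['t'],order.sign_off())"
```

```text
the job is handed in; nothing more can be done
17.8333 None
```

The roller is home, the smaller clip is in the groove and released, and I handed the job in at 17.8 s of the 51 s allowed. The interface gives no verdict, so these are my own checks.

**What I did**
- **Roller:** I pushed it up the slope with the fingers straddling the axle until it stopped under about 14 N. The wrist picture then showed the groove clear and the roller's outline where "home" should put it.
- **Clip:** I identified the smaller clip in the close-up by its prong width (about 34 mm in its slot). I lifted it by the handle, checked with the camera that the prongs straddled the neck, and pushed it in square to the axle.
- **Seating:** It met a firm stop at about 22 N, within about 0.5 mm of the expected depth, and resisted a slight pull-back of about 4 N. I pressed once more, opened the fingers and backed away.

**Last checks**
- **Seating depth:** Combining the wrist and scene cameras puts the handle middle 50.9 mm above the groove point, against 52 mm expected, so the clip is not standing proud. The bridge and handle outlines match the seated position in the last picture.
- **Larger clip:** The scene camera finds it at the same pixel as at the start, within 1 px.
- **Robot:** It was clear of everything when I handed in.

**What disagreed or was not measured**
- **Lean:** The handle reads about 2.4 mm to one side, a lean of roughly 4°. That is within the clip's play.
- **Clip origin:** The network's own point for it read about 4 mm low and 2 mm down the slope. I put that down to network error.
- **Push-in force:** I never saw the roughly 10 N peak of the snap, because the force is only read at the end of each move.
- **Other objects:** I did not re-measure the oil bottle, key cup or screwdriver. I kept every move clear of them and saw no unexpected contact force.

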